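# Lay the ratchet work board flat

### The arm

A 6-joint arm with a two-finger parallel gripper is mounted at the origin on the work surface. World frame = base frame: x ahead of the robot, y to its left, z up, the work surface at z = 0. Lengths are in m, angles in rad, forces in N, time in s.
With the tool pointing down it reaches from about 0.3 to 0.85 m from the base axis. Payload 5.4 kg.
Tool frame: the origin (TCP) lies midway between the tips of the shut fingers; the grasp point (between the pads) lies 19 mm behind it (robot.tcp_to_grasp is the distance from the TCP to the grasp point, in m); z points along the fingers, y is the line along which they close (so a half turn about z gives the same grasp; the last joint's range is limited). The gripper opens to 85 mm and grips with 20 to 120 N. Pads are 22 mm wide; open, the fingers measure 114 mm over their backs; the gripper's body (76 mm by 85 mm) begins 54 mm behind the grasp point. The pads swing forward as they close: fully open they stand 13 mm farther back than shut.
Start: joints at [-0.21, 0.158, 1.597, -0, 1.386, -0.21], TCP at [0.575, -0, 0.231] pointing down, gripper open.
Joint ranges: [-2.91, 2.91], [-0.94, 2.29], [0.18, 2.7], [-1.29, 4.43], [0.17, 2.64], [-3, 3]. Speed limits (rad/s): [2.57, 2.57, 3.14, 3.14, 3.14, 3.14].

### API

Orientations are given as a 3x3 rotation matrix whose columns are the frame's x, y, z axes.
In Python, from plant import robot, eyes, hand_in gives the robot as it stands.
- The arm moves only by the shell command python3 -m handwheel 'ROWS' [FORCE]. ROWS is JSON, one flat list of numbers, 5 for each row, row after row: the opening, from -1 (shut) to 1 (fully open), then the shift along the tool's x, y, z in cm, then the turn about the tool's z in degrees. A call has 1 to 12 rows; each row shifts and turns the commanded pose from where the row before left it, along the tool's axes as they then stand; what a row does not reach is not made up. A row lasts 1/8 s, in which the tool goes at most 62.5 mm and 10.7 degrees, less where a joint would pass 70% of its speed; a pose out of reach is approached as far as the arm can. A call with a gripper value outside its range is refused whole. The fingers move at their own pace and stop on an object; FORCE is the grip in N (left out, the last holds). Time passes only in rows, so rows that do not move let the fingers close. It gives the time, the measured TCP pose, the force, the opening and the grip force at its end, in the units of the state.
- robot.observe(): the state, without advancing time (a new reading comes with each control period).
- eyes.get_image(name): name is "scene" or "side" or "wrist"; returns a dict with "img" (480x640x3 uint8, red, green, blue), "depth" (480x640 float32, m along the optical axis (not along the pixel's ray), 0 where there is no reading), "fx", "fy", "cx", "cy" (pixels), "origin" and "attitude" of the camera in the world; the wrist camera has in their place "tool_from_camera" (4x4, takes a point from camera to tool coordinates, whose origin is the TCP and whose axes are the flange's). Camera axes: x right, y down, z forward; pixel columns grow to the right and rows downward; lengths in m; the calibration is good to about 2 mm. The wrist camera is an equidistant fisheye: a pixel r from the principal point sees the ray r / f radians off the axis. A picture is of the moment at which its call begins: read the wrist's pose just before it.
- hand_in(): hands the job in; it is judged then, once.
The state is a dict: "t": time; "joint_positions": joint angles; "qd": joint speeds; "effort": joint torques, N m; "tcp_pos": TCP position; "eef_rot": TCP orientation; "contact_force": force on the tool from outside, world axes, zero at the start; "torque": the same for the moment, N m; "opening": finger opening in m; "grip_force": force on a finger pad.
Only numpy, scipy, OpenCV 4.12 (cv2) and the standard library are available. Lean on these libraries where they do the work, as an engineer would, in place of code of your own. Each camera call takes 0.05 s, during which the arm holds its last target. There are 200 camera calls.

### The job

Lay the tilted mosaic work board flat: first press down the tail of the weighted ratchet pawl until the pawl tips right over and stays clear of the toothed wheel, then push the raised edge of the board down past the teeth until the board lies fully flat on its stop. Push with the fingertips only on the wooden frame, do not touch the stone mosaic in it, and do not lift the board. Leave the cup, the bottle and the tape roll where they stand, and leave the pawl tipped over.

Things in the scene. Friction and masses are not known exactly. Their poses are not given: they have to be found in the camera images.
- stand: Fixed stand; origin on the table (z=0), yaw varies. Stand-frame mm: plywood base x -125..125, y -200..160, 15 thick; board hinge axis along x at y=-110, z=70; pawl pivot axis along x at y=-170, z=116, the pawl at x=102, its post at x 114..120, 127 high. Steel toothed wheel, 100 across, 10 thick, on the hinge axis at x=102, fixed to the board.
- board (a joint): Tilt of the board, rad: 0 = flat on its stop (end of travel), grows as the free (+y) edge rises; starts at 0.40..0.72. Stiff hinge: stays where left, takes about 1 to 5 N at the free edge to push down. With the pawl engaged it is blocked at about 0.33 or 0.64, the next one below its start; forcing it does not help.
- board_edge (a point): Middle of the top of the bare wooden rail at the board's free edge. Rail 160 mm long (x), 35 wide, frame 20 thick. Board frame: origin on the hinge axis, x as the stand's, y towards the free edge, z normal to it; this point is (0, 237.5, 10) mm. At tilt a, stand frame: y = -110 + 237.5 cos a - 10 sin a, z = 70 + 237.5 sin a + 10 cos a.
- mosaic: Stone mosaic filling the frame, not to be touched: 124 x 190 mm, board-frame x -62..62, y 30..220, its surface 7 mm below the frame's top. Origin and axes are the board's (origin on the hinge axis, mid width).
- pawl (a joint): Pawl angle, rad: 0 = hook fully down in the teeth (it rests at 0 to 0.15), grows as the tail is pressed down, 0.80 = thrown over on its stop. A steel weight above the pivot makes it topple: past about 0.45 it falls to 0.80 and stays; let go earlier, it falls back into the teeth. The press takes under 1 N (8 N if the board has been forced against it).
- pawl_pad (a point): Middle of the upper face of the thumb pad at the end of the pawl's tail: steel plate 30 (x) by 26 mm, 83 from the pivot. At pawl angle q, stand frame, about: x=102, y = -170 - 83 cos(0.436 - q), z = 119 + 83 sin(0.436 - q): 154 high when engaged, 90 thrown over. Only the table lies under it.
- chip_cup: Clear plastic cup of stone chips, 78 mm across the top, 95 high, upright on the table beyond the stand; origin at the centre of its underside. Leave alone.
- glue_bottle: White squeeze bottle with a dark nozzle, 64 mm across, 165 high, upright on the table; origin at the centre of its underside. Leave alone.
- tape_roll: Roll of masking tape, 90 mm outside, 24 high, lying flat on the table; origin at the centre of its underside. Leave alone.

How it is judged:
By the outcome, as a careful person would: the job done as asked, in the order asked, and still so for the second after the job is handed in, with the robot touching nothing.
It also fails if it takes over 43 s, if anything falls off the work surface, if the arm or the gripper's body presses on something with over 40 N, if the wrist force passes 120 N, or if a joint passes its speed limit or range.

## Working session

There is one attempt and no reset: what is moved stays moved. The work goes in short steps, Python scripts to look and compute and a shell command to move; the robot and the scene stay as the last step left them, time stands still between calls to the robot, and variables do not carry over. Pictures are saved under pics/ and viewed, at most 10 in all, crops included, and the job is handed in when it is done.

```bash
mkdir -p pics; ls; python3 - <<'E'
from plant import robot, eyes
import cv2,numpy as np
s=robot.observe(); print(s['t'],s['tcp_pos'],s['eef_rot'])
for n in("scene","side"):
    d=eyes.get_image(n); cv2.imwrite(f"pics/{n}0.png",d["img"][:,:,::-1]); np.savez(f"{n}0.npz",**d); print(n,d['origin'],d['attitude'],d['fx'])
E
```

```text
pics
0.0 [5.74390881e-01 1.14660251e-04 2.30302618e-01] [[-2.09404124e-05  9.99998240e-01 -1.87579264e-03]
 [ 9.99999918e-01  2.16978733e-05  4.03789011e-04]
 [ 4.03829002e-04 -1.87578403e-03 -9.99998159e-01]]
scene [ 1.21268047 -0.12225112  0.59794262] [[ 0.20894173  0.56043354 -0.80140976]
 [ 0.97785967 -0.12942612  0.16443642]
 [-0.01156767 -0.81802391 -0.57506788]] 449.7371390847094
side [ 1.07191942 -0.21797154  0.81340103] [[ 0.4263022   0.68365952 -0.59234796]
 [ 0.90454615 -0.32790844  0.27252948]
 [-0.00791852 -0.65198598 -0.75818967]] 504.6158215181275
```

View pics/scene0.png

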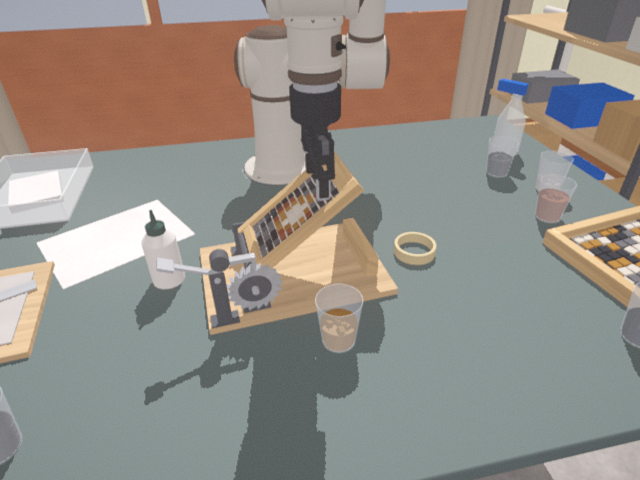

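View pics/side0.png

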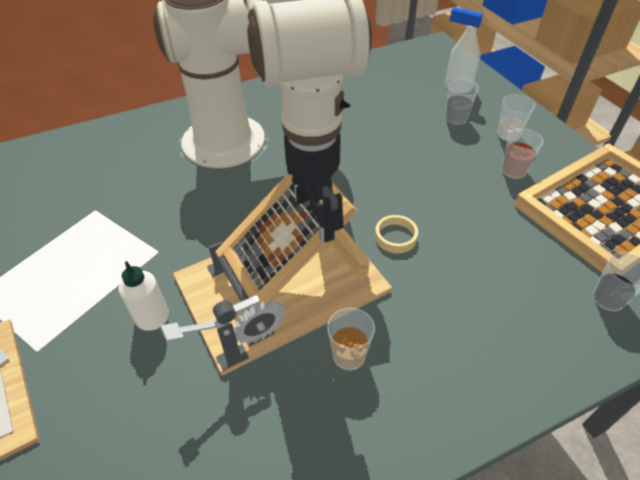

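The stand's base, wheel and pawl face the cameras. The pad is at about scene (167,265) and side (174,331), right beside the bottle, which is at about scene (162,255). The raised rail is near the gripper, at scene (345,185), and the cup is at (339,320). Next I'll fit the stand from the depth data.

```bash
cat > h.py <<'E'
import numpy as np
def cloud(d):
    z=d['depth'];v,u=np.mgrid[:480,:640]
    P=np.stack([(u-d['cx'])/d['fx']*z,(v-d['cy'])/d['fy']*z,z],-1)
    W=P@np.array(d['attitude']).T+d['origin']; W[z==0]=np.nan; return W
E
python3 - <<'E'
from h import *; import cv2
allp=[]
for n in("scene","side"):
    d=np.load(n+"0.npz"); W=cloud(d)
    m=(abs(W[...,2]-.015)<.004)&(np.hypot(W[...,0]-.6,W[...,1])<.4)
    hsv=cv2.cvtColor(d['img'],cv2.COLOR_RGB2HSV); m&=(hsv[...,1]>70)&(hsv[...,0]<25)
    k,l,st,_=cv2.connectedComponentsWithStats(m.astype(np.uint8)); i=1+np.argmax(st[1:,4]); print(n,st[i])
    p=W[l==i]; allp.append(p); r=cv2.minAreaRect((p[:,:2]*1000).astype(np.float32)); print(r,cv2.boxPoints(r).round(0).tolist(),np.median(p[:,2]))
    # pad
    u,v=((167,265),(174,331))[n=="side"]; print("pad",W[v-3:v+4:3,u-4:u+5:4].round(3).tolist())
E
```

```text
scene [ 203  224  194  107 6224]
((494.33306884765625, -44.341949462890625), (251.8116455078125, 358.8710021972656), 5.025556564331055) [[353.0, 123.0], [385.0, -234.0], [635.0, -212.0], [604.0, 145.0]] 0.015054181045413229
pad [[[0.61, -0.261, 0.156], [0.607, -0.256, 0.153], [0.606, -0.25, 0.151]], [[0.617, -0.261, 0.156], [0.615, -0.256, 0.153], [0.614, -0.25, 0.151]], [[0.626, -0.26, 0.156], [0.626, -0.254, 0.155], [0.62, -0.25, 0.15]]]
side [ 201  242  191  131 6363]
((535.9652709960938, -37.08912658691406), (164.45883178710938, 360.1020202636719), 4.748534202575684) [[439.0, 136.0], [469.0, -223.0], [633.0, -210.0], [603.0, 149.0]] 0.015567311014151541
pad [[[0.606, -0.258, 0.155], [0.606, -0.252, 0.153], [0.608, -0.247, 0.15]], [[0.611, -0.259, 0.156], [0.613, -0.253, 0.154], [0.613, -0.248, 0.151]], [[0.617, -0.26, 0.156], [0.619, -0.255, 0.155], [0.619, -0.249, 0.152]]]
```

```bash
python3 - <<'E'
import cv2
a=cv2.imread("pics/side0.png")[160:380,110:410]; cv2.imwrite("pics/c0.png",cv2.resize(a,None,fx=2.6,fy=2.6,interpolation=cv2.INTER_CUBIC))
E
```

```text
(no output)
```

View pics/c0.png

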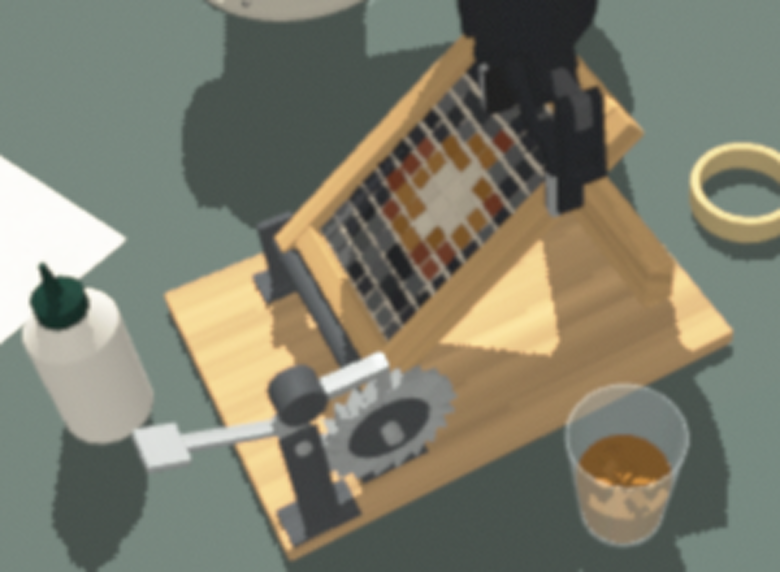

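The crop shows the bottle just behind the pad (towards the robot), and the gripper over the board's rail end. Next I need the tilt, bottle and cup positions in the stand frame.

```bash
cat >> h.py <<'E'
yaw=np.deg2rad(4.9); X=np.array([np.cos(yaw),np.sin(yaw),0]); Y=np.array([-np.sin(yaw),np.cos(yaw),0]); Z=np.array([0,0,1.])
R=np.stack([X,Y,Z],1); O=np.array([.4926,-.0246,0])
def w2s(p): return (np.asarray(p)-O)@R
def s2w(p): return R@np.asarray(p)+O
def edge(a,x=0): return s2w([x,-.110+.2375*np.cos(a)-.01*np.sin(a),.070+.2375*np.sin(a)+.01*np.cos(a)])
def pad(q): return s2w([.102,-.170-.083*np.cos(.436-q),.119+.083*np.sin(.436-q)])
E
python3 - <<'E'
from h import *; import cv2
S=[];C=[]
for n in("scene","side"):
    d=np.load(n+"0.npz"); W=cloud(d).reshape(-1,3); ok=np.isfinite(W[:,0]); S.append(w2s(W[ok])); C.append(cv2.cvtColor(d['img'],cv2.COLOR_RGB2HSV).reshape(-1,3)[ok])
    s,c=S[-1],C[-1]
    print(n)
    # board side +x frame strip x 62..80, wood
    m=(abs(s[:,0]-.071)<.006)&(s[:,1]>-.09)&(s[:,1]<.12)&(s[:,2]>.09)&(s[:,2]<.3)&(c[:,0]<25)&(c[:,1]>60)
    p=s[m]
    # upper envelope fit: for tilt a, normal height
    for y in np.arange(-.08,.11,.02):
        q=p[abs(p[:,1]-y)<.01]
        if len(q)>3: print("y%.2f ztop %.3f n%d"%(y,np.percentile(q[:,2],95),len(q)), end='; ')
    print()
    b=(s[:,2]>.03)&(s[:,2]<.11)&(np.abs(s[:,0]-.02)<.1)&(s[:,1]<-.22)&(s[:,1]>-.4); q=s[b]
    print("bottle",np.percentile(q,[1,50,99],0).round(3).tolist(),len(q)); 
    b=(s[:,2]>.10)&(s[:,2]<.2)&(s[:,0]<.08)&(s[:,0]>-.1)&(s[:,1]<-.21)&(s[:,1]>-.4); q=s[b]; print("nozzle",np.percentile(q,[1,50,99],0).round(3).tolist(),len(q))
    b=(s[:,2]>.135)&(s[:,2]<.17)&(abs(s[:,0]-.102)<.03)&(s[:,1]<-.225)&(s[:,1]>-.28); q=s[b]; print("pad",np.percentile(q,[3,50,97],0).round(3).tolist(),len(q))
    b=(s[:,2]>.03)&(s[:,0]>.13)&(s[:,1]>-.15)&(s[:,1]<.3)&(s[:,2]<.11); q=s[b]; print("cup",np.percentile(q,[1,50,99],0).round(3).tolist(),len(q))
for a in(.4,.45,.5,.55,.6,.65,.7): print(a,edge(a).round(3),[round(.07+ (y+.11)*np.tan(a)+.01/np.cos(a),3) for y in(-.04,0,.04,.08)])
E
```

```text
scene
y-0.08 ztop 0.111 n79; y-0.06 ztop 0.126 n97; y-0.04 ztop 0.141 n104; y-0.02 ztop 0.156 n111; y0.00 ztop 0.171 n86; y0.02 ztop 0.187 n97; y0.04 ztop 0.201 n80; y0.06 ztop 0.217 n83; y0.08 ztop 0.231 n85; y0.10 ztop 0.226 n5; 
bottle [[-0.064, -0.296, 0.031], [-0.036, -0.264, 0.084], [-0.027, -0.234, 0.109]] 985
nozzle [[-0.07, -0.294, 0.1], [-0.046, -0.264, 0.116], [-0.03, -0.237, 0.162]] 757
pad [[0.084, -0.256, 0.145], [0.102, -0.243, 0.153], [0.114, -0.227, 0.159]] 267
cup [[0.163, -0.023, 0.031], [0.192, 0.014, 0.069], [0.238, 0.05, 0.096]] 2232
side
y-0.08 ztop 0.110 n96; y-0.06 ztop 0.125 n117; y-0.04 ztop 0.140 n117; y-0.02 ztop 0.155 n109; y0.00 ztop 0.170 n102; y0.02 ztop 0.185 n114; y0.04 ztop 0.189 n21; y0.08 ztop 0.232 n64; y0.10 ztop 0.233 n19; 
bottle [[-0.071, -0.293, 0.032], [-0.035, -0.262, 0.08], [-0.027, -0.232, 0.11]] 1230
nozzle [[-0.074, -0.292, 0.1], [-0.048, -0.262, 0.116], [-0.03, -0.234, 0.165]] 987
pad [[0.085, -0.253, 0.147], [0.1, -0.241, 0.155], [0.113, -0.227, 0.16]] 329
cup [[0.163, -0.021, 0.033], [0.193, 0.02, 0.061], [0.238, 0.054, 0.097]] 2052
0.4 [0.484 0.08  0.172] [np.float64(0.11), np.float64(0.127), np.float64(0.144), np.float64(0.161)]
0.45 [0.484 0.075 0.182] [np.float64(0.115), np.float64(0.134), np.float64(0.154), np.float64(0.173)]
0.5 [0.485 0.069 0.193] [np.float64(0.12), np.float64(0.141), np.float64(0.163), np.float64(0.185)]
0.55 [0.485 0.062 0.203] [np.float64(0.125), np.float64(0.149), np.float64(0.174), np.float64(0.198)]
0.6 [0.486 0.055 0.212] [np.float64(0.13), np.float64(0.157), np.float64(0.185), np.float64(0.212)]
0.65 [0.486 0.048 0.222] [np.float64(0.136), np.float64(0.166), np.float64(0.197), np.float64(0.227)]
0.7 [0.487 0.04  0.231] [np.float64(0.142), np.float64(0.176), np.float64(0.209), np.float64(0.243)]
```

Measurements:
- **Board:** tilt about 0.64.
- **Pad:** stand (102, -246, 154).
- **Bottle:** edge about 114 mm from the pad edge, so the pad can be approached safely.

I'll raise, shut the fingers and move above the pad.

```bash
python3 -m handwheel '[1,0,0,-3,0, 1,0,0,-3,0, -1,-4.4,0.7,0,0, -1,-4.4,0.7,0,0, -1,-4.4,0.7,0,0, -1,-4.4,0.7,0,0, -1,-4.4,0.7,0,0, -1,-4.4,0.6,0,0, -1,0,0,5,0, -1,0,0,5,0, -1,0,0,0,0]' 30
python3 - <<'E'
from h import *; from plant import robot,eyes; import cv2
s=robot.observe(); print(w2s(s['tcp_pos']).round(4), s['tcp_pos'],pad(0),pad(.55))
d=eyes.get_image("side"); cv2.imwrite("pics/s1.png",cv2.resize(d["img"][130:390,90:410,::-1],None,fx=2.3,fy=2.3))
E
```

```text
t: 1.48
tcp_pos: [0.6128, -0.2621, 0.1853]
eef_rot: [[0.0, 1.0, -0.01], [1.0, -0.0, 0.007], [0.007, -0.01, -1.0]]
contact_force: [-0.7, 0.2, -0.3]
opening: -0.0002
grip_force: 0.0
[ 0.0995 -0.2469  0.1853] [ 0.61283185 -0.26212709  0.18527289] [ 0.61517446 -0.26022641  0.15405232] [ 0.61579168 -0.26742605  0.10955848]
```

View pics/s1.png

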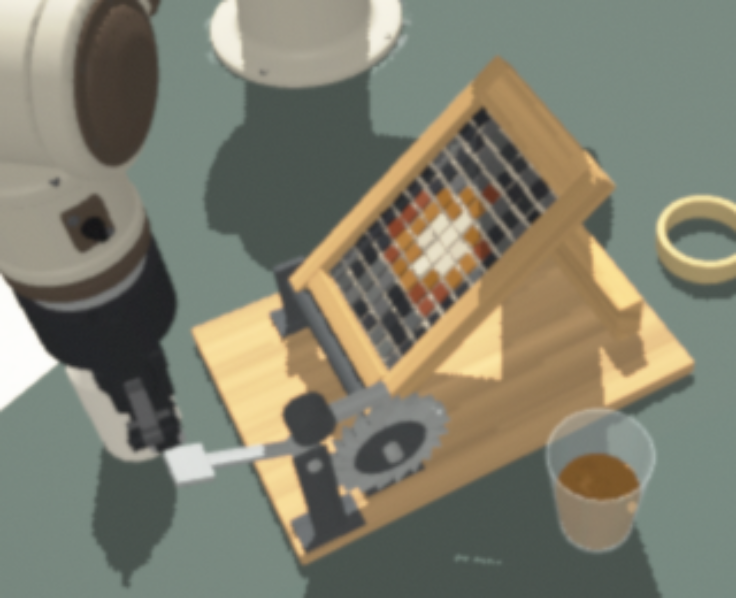

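The shut fingertips are at about crop (160,445) and the pad at (190,462). I'll check the lateral offset by projection.

```bash
python3 - <<'E'
from h import *; from plant import robot
d=np.load("side0.npz"); A=d['attitude']
for p in([.6128,-.2621,.1853],pad(0),pad(.05),[.6128,-.2621,.154]):
    c=A.T@(np.array(p)-d['origin']); uv=c[:2]/c[2]*d['fx']+[d['cx'],d['cy']]; print(p,uv, (uv-[90,130])*2.3)
E
```

```text
[0.6128, -0.2621, 0.1853] [163.27058164 322.06199798] [168.52233777 441.74259535]
[ 0.61517446 -0.26022641  0.15405232] [169.98413704 334.01176528] [183.9635152  469.22706014]
[ 0.61531607 -0.26187821  0.15024832] [169.52112996 335.80902131] [182.89859891 473.36074902]
[0.6128, -0.2621, 0.154] [168.3731907  333.25676665] [180.25833861 467.4905633 ]
```

```bash
python3 -m handwheel '[-1,0.3,0.2,1.5,0, -1,0,0,1,0, -1,0,0,1,0, -1,0,0,1,0, -1,0,0,1,0, -1,0,0,1,0, -1,0,0,1,0, -1,0,0,0.5,0, -1,0,0,0,0]'
python3 - <<'E'
from h import *; from plant import robot,eyes; import cv2
s=robot.observe(); print(w2s(s['tcp_pos']).round(4))
d=eyes.get_image("side"); cv2.imwrite("pics/s2.png",cv2.resize(d["img"][130:390,90:410,::-1],None,fx=2.3,fy=2.3))
E
```

```text
t: 2.65
tcp_pos: [0.6177, -0.2609, 0.1108]
eef_rot: [[0.0, 1.0, -0.001], [1.0, -0.0, 0.0], [0.0, -0.001, -1.0]]
contact_force: [-0.7, 0.3, -0.0]
opening: -0.0002
grip_force: 0.0
[ 0.1045 -0.2461  0.1108]
```

View pics/s2.png

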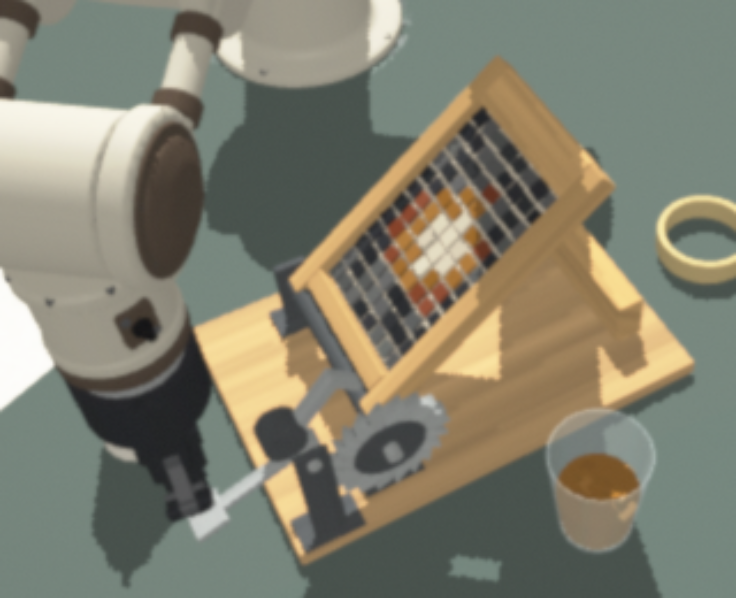

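The pawl has been thrown clear: the hook stands well above the wheel, and the tail has dropped away below the fingertips (force about 0). Next I'll compute the path for the board.

```bash
python3 - <<'E'
from h import *; from plant import robot
p0=robot.observe()['tcp_pos']
def tcp(a):
    yb=.245; off=.008+.003*a/.64
    return s2w([0,-.110+yb*np.cos(a)-.01*np.sin(a)-off,.07+yb*np.sin(a)+.01*np.cos(a)])
prev=p0; 
for a in [.64,.56,.48,.40,.32,.24,.16,.08,0]:
    t=tcp(a); d=(t-prev)*100; print(a,t.round(4),"tool dx %.2f dy %.2f dz %.2f"%(d[1],d[0],-d[2])); prev=t
E
```

```text
0.64 [0.4867 0.0447 0.2243] tool dx 30.57 dy -13.14 dz -11.30
0.56 [0.4856 0.0567 0.2086] tool dx 1.21 dy -0.10 dz 1.57
0.48 [0.4847 0.0675 0.192 ] tool dx 1.08 dy -0.09 dz 1.66
0.4 [0.4839 0.0769 0.1746] tool dx 0.94 dy -0.08 dz 1.74
0.32 [0.4832 0.0849 0.1566] tool dx 0.80 dy -0.07 dz 1.81
0.24 [0.4827 0.0915 0.138 ] tool dx 0.65 dy -0.06 dz 1.86
0.16 [0.4822 0.0965 0.1189] tool dx 0.50 dy -0.04 dz 1.90
0.08 [0.4819 0.1    0.0995] tool dx 0.35 dy -0.03 dz 1.94
0 [0.4818 0.1019 0.08  ] tool dx 0.20 dy -0.02 dz 1.95
```

```bash
python3 -m handwheel '[-1,0,0,-5,0, -1,0,0,-6,0, -1,0,0,-6,0, -1,4.4,-1.9,0,0, -1,4.4,-1.9,0,0, -1,4.4,-1.9,0,0, -1,4.4,-1.9,0,0, -1,4.4,-1.9,0,0, -1,4.4,-1.9,0,0, -1,4.2,-1.7,0,0, -1,0,0,0,0]'
python3 - <<'E'
from h import *; from plant import robot,eyes; import cv2
s=robot.observe(); p=s['tcp_pos']; print(p.round(4),'to start',(np.array([.4867,.0447,.2243])-p)[[1,0,2]]*[100,100,-100])
im=[]
for n in("scene","side"):
    d=eyes.get_image(n)
    im.append(cv2.resize(d["img"][130:390,90:410,::-1] if n=="side" else d["img"][130:390,120:440,::-1],(400,325)))
cv2.imwrite("pics/s3.png",np.hstack(im))
E
```

```text
t: 4.08
tcp_pos: [0.4864, 0.0472, 0.2823]
eef_rot: [[-0.004, 1.0, 0.002], [1.0, 0.004, 0.0], [0.0, 0.002, -1.0]]
contact_force: [0.1, -0.7, -0.3]
opening: 0.0005
grip_force: 0.0
[0.4864 0.0472 0.2823] to start [-0.24814131  0.03420762  5.7968117 ]
```

View pics/s3.png

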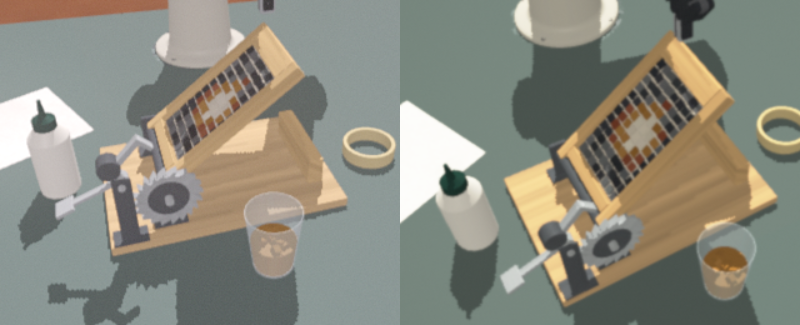

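The pawl stays thrown, with the hook clear of the wheel in both views. The bottle and cup haven't moved, and the fingers are above the rail. I'll come down onto the rail and start the arc.

```bash
python3 -m handwheel '[-1,-0.2,0,3,0, -1,0,0,1.8,0, -1,0,0,1,0, -1,0.6,-0.05,0.8,0, -1,0.6,-0.05,0.8,0, -1,0,0,0,0]'
```

```text
t: 4.92
tcp_pos: [0.4861, 0.0558, 0.2072]
eef_rot: [[-0.001, 1.0, 0.0], [1.0, 0.001, 0.001], [0.001, 0.0, -1.0]]
contact_force: [0.5, -0.4, -0.3]
opening: -0.0002
grip_force: 0.0
```

```bash
python3 - <<'E'
from h import *; from plant import robot,eyes; import cv2
im=[]
for n in("scene","side"):
    d=eyes.get_image(n)
    s=w2s(cloud(d).reshape(-1,3)); c=cv2.cvtColor(d['img'],cv2.COLOR_RGB2HSV).reshape(-1,3)
    m=(abs(s[:,0]-.071)<.006)&(s[:,1]>-.09)&(s[:,1]<.12)&(s[:,2]>.09)&(s[:,2]<.3)&(c[:,0]<25)&(c[:,1]>60); p=s[m]
    print([(y,np.percentile(p[abs(p[:,1]-y)<.004][:,2],95).round(3)) for y in(-.06,-.03,0,.03,.06)])
    im.append(cv2.resize(d["img"][90:260,230:430,::-1] if n=="side" else d["img"][110:280,240:440,::-1],(400,340),interpolation=cv2.INTER_CUBIC))
cv2.imwrite("pics/s4.png",np.hstack(im))
E
```

```text
[(-0.06, np.float64(0.115)), (-0.03, np.float64(0.135)), (0, np.float64(0.154)), (0.03, np.float64(0.174)), (0.06, np.float64(0.193))]
[(-0.06, np.float64(0.115)), (-0.03, np.float64(0.134)), (0, np.float64(0.154)), (0.03, np.float64(0.173)), (0.06, np.float64(0.192))]
```

View pics/s4.png

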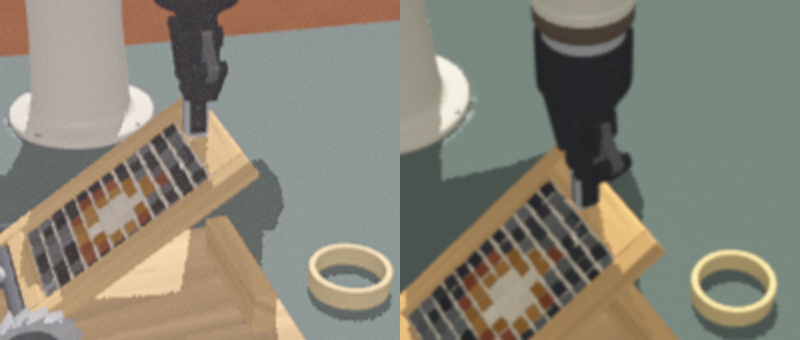

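The board is moving (tilt now 0.58) with the tip on the rail, at scene crop (195,132), near the rail's inner border. I'll shift about 4 mm outward and carry on down the arc.

```bash
python3 -m handwheel '[-1,0.8,-0.05,0.7,0, -1,0.8,-0.05,0.8,0, -1,0.5,0,0.9,0, -1,0.4,-0.1,0.9,0, -1,0.4,0,0.9,0, -1,0.4,-0.1,0.9,0, -1,0.3,0,0.9,0, -1,0.3,-0.1,0.9,0, -1,0.2,0,0.9,0, -1,0.2,-0.1,0.9,0]'
python3 - <<'E'
from h import *; from plant import robot
print(w2s(robot.observe()['tcp_pos']))
E
```

```text
t: 6.28
tcp_pos: [0.481, 0.0982, 0.1197]
eef_rot: [[-0.0, 1.0, 0.0], [1.0, 0.0, 0.0], [0.0, 0.0, -1.0]]
contact_force: [3.2, 0.5, 2.7]
opening: -0.0002
grip_force: 1.8
[-0.00109054  0.1233166   0.11970135]
```

```bash
python3 -m handwheel '[-1,0.1,0,0.9,0, -1,0.1,0,0.9,0, -1,0,0,0.9,0, -1,0,0,0.9,0, -1,0,0,0.3,0, -1,0,0,0,0]'
```

```text
t: 7.02
tcp_pos: [0.4803, 0.0995, 0.0806]
eef_rot: [[-0.0, 1.0, -0.002], [1.0, 0.0, -0.001], [-0.001, -0.002, -1.0]]
contact_force: [-0.3, 0.1, 0.5]
opening: 0.0001
grip_force: 0.0
```

```bash
python3 -m handwheel '[-1,0,0,0.3,0, -1,0,0,0.2,0, -1,0,0,0,0]'; python3 -m handwheel '[-1,0,0,0.2,0, -1,0,0,0,0]'
```

```text
t: 7.4
tcp_pos: [0.481, 0.0996, 0.0797]
eef_rot: [[-0.001, 1.0, -0.002], [1.0, 0.001, -0.001], [-0.001, -0.002, -1.0]]
contact_force: [-15.0, -0.9, 29.4]
opening: 0.0
grip_force: 14.9
t: 7.65
tcp_pos: [0.4812, 0.0996, 0.0795]
eef_rot: [[-0.001, 1.0, -0.002], [1.0, 0.001, -0.002], [-0.002, -0.002, -1.0]]
contact_force: [-22.3, -1.3, 45.2]
opening: 0.0001
grip_force: 22.4
```

Force rises to 45 N with no further motion, so the board is on its stop. I'll lift straight up and check.

```bash
python3 -m handwheel '[-1,0,0,-1,0, -1,0,0,-3,0, -1,0,0,-5,0, -1,0,0,-6,0, -1,0,0,-4,0, -1,0,0,0,0, -1,0,0,0,0]'; python3 - <<'E'
from h import *; from plant import eyes; import cv2
im=[]
for n in("scene","side"):
    d=eyes.get_image(n)
    s=w2s(cloud(d).reshape(-1,3)); c=cv2.cvtColor(d['img'],cv2.COLOR_RGB2HSV).reshape(-1,3)
    for x in(-.071,.071):
        m=(abs(s[:,0]-x)<.006)&(s[:,2]>.066)&(s[:,2]<.12)&(c[:,0]<25)&(c[:,1]>60); p=s[m]
        print([(y,np.median(p[abs(p[:,1]-y)<.006][:,2]).round(4)) for y in(-.06,-.03,0,.03,.06,.09,.13)])
    im.append(cv2.resize(d["img"][130:390,90:410,::-1] if n=="side" else d["img"][130:390,120:440,::-1],(400,325)))
cv2.imwrite("pics/s5.png",np.hstack(im))
E
```

```text
t: 8.52
tcp_pos: [0.4804, 0.0998, 0.263]
eef_rot: [[0.0, 1.0, -0.002], [1.0, -0.0, -0.0], [-0.0, -0.002, -1.0]]
contact_force: [0.1, -0.3, 0.1]
opening: 0.0
grip_force: 0.0
[(-0.06, np.float64(0.0796)), (-0.03, np.float64(0.0798)), (0, np.float64(0.0794)), (0.03, np.float64(0.0798)), (0.06, np.float64(0.0802)), (0.09, np.float64(0.0796)), (0.13, np.float64(0.08))]
[(-0.06, np.float64(0.0793)), (-0.03, np.float64(0.0788)), (0, np.float64(0.0795)), (0.03, np.float64(0.0799)), (0.06, np.float64(0.0794)), (0.09, np.float64(0.08)), (0.13, np.float64(0.0797))]
[(-0.06, np.float64(0.0799)), (-0.03, np.float64(0.0803)), (0, np.float64(0.0807)), (0.03, np.float64(0.0809)), (0.06, np.float64(0.0804)), (0.09, np.float64(0.0809)), (0.13, np.float64(0.0805))]
[(-0.06, np.float64(0.0806)), (-0.03, np.float64(0.0799)), (0, np.float64(0.0801)), (0.03, np.float64(0.0803)), (0.06, np.float64(0.0808)), (0.09, np.float64(0.0801)), (0.13, np.float64(0.0809))]
```

View pics/s5.png

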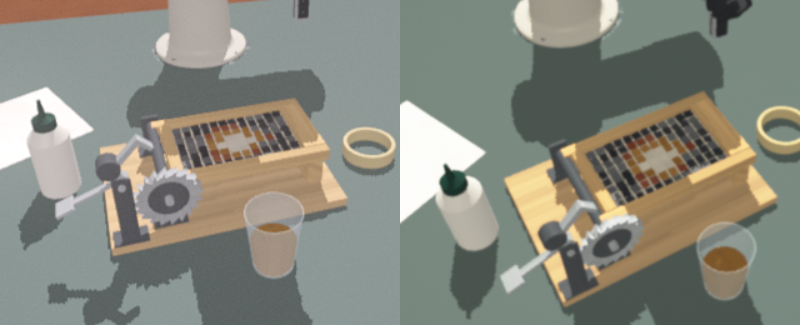

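The board is flat, with its frame top at 80 mm along the whole length. The pawl is still thrown over and the cup, bottle and tape are where they were.

```bash
python3 -c "from plant import hand_in; print(hand_in())"
```

```text
the job is handed in; nothing more can be done
None
```

I threw the pawl over first and it stayed clear of the wheel, then pushed the board flat onto its stop by the rail; the cup, bottle and tape roll look unmoved, and I've handed the job in, with no verdict returned.

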